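# Hold a circuit board home in the programming jig

### The job

Pick up the circuit board by its heat sink and tuck its bare front edge under the lip of the programming jig, right up against the back stop, with the back of the board still raised so that the spring pins are not dragged. Then press the board down flat onto the jig's bed, square in the jig and without forcing it, so that the pins are pushed down and make contact. Nothing clamps it, so finish while still holding the board pressed home with the gripper, and leave the other things on the bench alone.

Things in the scene. Friction and masses are not known exactly. Their poses are not given: they have to be found in the camera images.
- board: loose green circuit board, 96 x 60 x 2 mm, 0.09 kg, lying flat, parts up. Origin: centre of the underside; x along the 96 mm length to the bare front edge (its outer 8 mm carry no parts), z up out of the part side. A finned heat sink stands near the middle; a grey screw terminal strip, top 12 mm above the underside, on the rear edge
- board_front (a point): middle of the board's bare front edge, on its underside, 48 mm ahead of the board's origin
- heat_sink (a point): centre of the board's aluminium heat sink: 34 (board x) x 24 (board y) x 20 mm high; 4 mm behind the board's origin and 12 mm above the board's underside (top at 22 mm). Grip it here, on its two flat sides, across the 24 mm
- jig: the fixed programming jig. Origin on the bench; x from its open near end to the lip, y left, z up. Black base plate from x = -60 to 92, 88 mm wide; grey flat bed on it, 68 mm wide, x = -48 to 52, top 18 mm above the bench. Board home: flat on the bed, front edge at the back stop, so board origin at x = 4, z = 18 mm and heat sink over the jig's origin. Grey unit behind the stop, 30 mm high
- stop (a point): foot of the back stop (upright face): jig x = 52 mm, y = 0, at bed level; axes as the jig's. Two side cheeks 62.5 mm apart guide the board's edges: from 32 mm before the stop up to it, 8 mm above the bed, flared at their near ends
- lip (a point): middle of the aluminium lip's near edge, underside: 5 mm before the back stop and 4 mm above the bed. The lip covers those 5 mm, is 4 mm thick, and a flare rises 4 mm from its near edge over the 5 mm before it. A board lying flat on the raised pins is too high to go under: its front edge goes in low, the back raised about 15 degrees
- pins (a joint): how far the row of 8 brass spring pins is pushed down, m: 0 = up, standing 4 mm above the bed; about 0.0036 = flush with the bed under a board that is home. The row runs across the bed at jig x = 12 mm (40 mm before the back stop). It takes 4 N to start it, 10 N when flush; it springs back when let go
- flux_tin: round flux tin with a red lid, 47 mm across, 21 mm high; bystander, origin under its centre
- tweezers_fine: bright steel tweezers, 126 mm long, lying flat; bystander, origin under its centre
- wick_reel: small reel of braid, 42 mm across, 12 mm high; bystander, origin under its centre
- side_cutters: side cutters with red grips, 121 mm long, 12 mm high; bystander, origin under its centre

How it is judged (in metres and radians):
On the way:
1. the board's front edge is tucked under the lip, up to the back stop within 2.5 mm, with the board's back raised and the spring pins still up (pressed less than 1.5 mm) (x of board_front in the frame of stop above -0.0025 m and z of board_front in the frame of stop between -0.002 and 0.003 m and y of board_front in the frame of stop between -0.003 and 0.003 m and value of joint pins below 0.0015 m), for 0.1 s.
At the end, for the whole second after the job is handed in: The board's front edge is under the lip, within 2.5 mm of the back stop, 3 mm of the middle and 1.8 mm of the bed; the board is flat (0.045 rad) and square (0.07 rad), parts up; the pins are pushed down over 3 mm; the fingers still hold it there, at rest (x of board_front in the frame of stop above -0.0025 m and z of board_front in the frame of stop below 0.0018 m and y of board_front in the frame of stop between -0.003 and 0.003 m and angle between the z axis of board and the z axis of jig, either way round below 0.045 rad and angle between the x axis of board and the x axis of jig, either way round below 0.07 rad and value of joint pins above 0.003 m and angle between board's own z axis and vertical below 0.5 rad and contact force between the fingers and board above 3 N and linear speed of board below 0.01 m/s); the arm keeps its last pose, push and grip.
It fails at once if the board is forced into the jig with more than 80 N (contact force between board and jig above 80 N).
It fails at once if another thing on the bench is shifted by more than 15 mm (distance of any of flux_tin, tweezers_fine, wick_reel, side_cutters from where it was at the start of the episode above 0.015 m).
It also fails if it takes over 59 s, if anything falls off the work surface, if the arm or the gripper's body presses on something with over 40 N, if the wrist force passes 120 N, or if a joint passes its speed limit or range.

### The arm

A 6-joint arm with a two-finger parallel gripper is mounted at the origin on a cart in front of the work surface, level with it; the furniture and walls round the work are solid. World frame = base frame: x ahead of the robot, y to its left, z up, the work surface at z = 0. Lengths are in mm, angles in rad, forces in N, time in s.
With the tool pointing down it reaches from about 275 to 750 mm from the base axis. Payload 10.2 kg.
Tool frame: the origin (TCP) lies midway between the tips of the shut fingers; the grasp point (between the pads) lies 19 mm behind it; z points along the fingers, y is the line along which they close (so a half turn about z gives the same grasp; the last joint's range is limited). The gripper opens to 85 mm and grips with 20 to 120 N. Pads are 22 mm wide; open, the fingers measure 114 mm over their backs; the gripper's body (76 mm by 85 mm) begins 54 mm behind the grasp point. The pads swing forward as they close: fully open they stand 13 mm farther back than shut.
Start: joints at [1.077, 0.313, 1.498, -0, 1.331, -0.223], TCP at [140.451, 505.87, 231.294] pointing down, gripper open.
Joint ranges: [-2.94, 2.94], [-0.97, 2.17], [0.19, 2.56], [-1.23, 4.37], [0.02, 3.11], [-2.88, 2.88]. Speed limits (rad/s): [2.39, 2.39, 3.01, 3.14, 3.14, 3.14].

### API

Orientations are given as a unit quaternion [w, x, y, z].
In Python, from rig import ctrl gives the robot as it stands.
- The arm moves only by the tool send_rows, never from a script. Its argument "targets" is a list of rows, each a list of 7 numbers: the closure, from -1 (fully open) to 1 (shut), so that 0 is half open, then the shift along the tool's x, y, z in m, then the turn, a rotation vector about the tool's x, y, z in rad. In form: [[claw, dx, dy, dz, ax, ay, az], ...]. A call has exactly 10 rows; each row shifts and turns the commanded pose from where the row before left it, along the tool's axes as they then stand; what a row does not reach is not made up. A row lasts 1/8 s, in which the tool goes at most 62.5 mm and 10.7 degrees, less where a joint would pass 70% of its speed; a pose out of reach is approached as far as the arm can. A call with a gripper value outside its range is refused whole. The fingers move at their own pace and stop on an object; "squeeze" is the grip in N (left out, the last holds). Time passes only in rows, so rows that do not move let the fingers close, or fill a call up. It gives the time, the measured TCP pose, the force, the opening and the grip force at its end, in the units of the state.
- ctrl.sense(): the state, without advancing time (a new reading comes with each control period).
- ctrl.capture(name): name is "scene" or "top" or "wrist"; returns a dict with "img" (420x560x3 uint8, red, green, blue), "camera_matrix" (3x3 intrinsics, pixels), "k1" (the pictures are not rectified: a ray, as slopes to the right and down, at radius r is drawn at 1 + k1 r^2 times it, then the intrinsics apply), "R" (3x3) and "t" (3): a world point X has camera coordinates R X + t. Camera axes: x right, y down, z forward; pixel columns grow to the right and rows downward; lengths in mm; the calibration is good to about 2 mm. A picture is of the moment at which its call begins. There is no depth.
- ctrl.finish_job(): hands the job in; it is judged then, once.
Trained networks look in a picture, given as the dict that the camera call returned (one of the last four; its "shot" number tells which), for a name from the list of things; names that differ only in an ending like _2 or _b are one class to them, and where a whole thing is asked for, a point or a joint stands for the part that bears it (a point fixed in the world has none). Each returns a list of dicts, best first, with "score" (0 to 1); they miss things now and then, are a little off and sometimes report something else, mostly with a low value. They report only what shows in the picture. A call takes as long as a camera call.
- ctrl.boxes_of(query, picture): "extent" ([left, top, width, height] in pixels, round what is visible of it).
- ctrl.landmark_of(query, picture): "point" ([column, row] in pixels: a listed point, or the origin of a listed thing).
The state is a dict: "time_s": time; "joints": joint angles; "dq": joint speeds; "tau": joint torques, N m; "eef_pos": TCP position; "ee_rot": TCP orientation; "force": force on the tool from outside, world axes, zero at the start; "wrist_torque": the same for the moment, N m; "grip_width": opening from 0.0 (shut) to 1.0 (fully open); "grip_force": force on a finger pad.
Only numpy, scipy, OpenCV 4.12 (cv2) and the standard library are available. Lean on these libraries where they do the work, as an engineer would, in place of code of your own. Each camera call takes 0.05 s, during which the arm holds its last target. There are 200 camera calls.

## Working session

There is one attempt and no reset: what is moved stays moved. The work goes in short steps, Python scripts to look and compute and a tool call to move; the robot and the scene stay as the last step left them, time stands still between calls to the robot, and variables do not carry over. Pictures are saved under pics/ and viewed, at most 10 in all, crops included, and the job is handed in when it is done.

Besides the shell and the picture viewer there is one more tool, called by a JSON object that holds its "name" and its "arguments", one argument or row to a line. send_rows: Moves the arm, as the interface text tells. Its arguments: {"type":"object","properties":{"targets":{"type":"array"},"squeeze":{"type":"number"}},"required":["targets"]}

```bash
ls; mkdir -p pics; cat > h.py <<'E'
import numpy as np, cv2
from rig import ctrl
def ray(p,c):
    K=np.array(c["camera_matrix"]);R=np.array(c["R"]);t=np.array(c["t"])
    # invert radial: xd = x(1+k1 r^2)
    xy=cv2.undistortPoints(np.array([[p]],float),K,np.array([c["k1"],0,0,0,0.]))[0,0]
    return -R.T@t, R.T@np.array([xy[0],xy[1],1.])
def onz(p,c,z):
    o,d=ray(p,c); return o+d*(z-o[2])/d[2]
def proj(X,c):
    K=np.array(c["camera_matrix"])
    return cv2.projectPoints(np.array(X,float).reshape(-1,1,3),cv2.Rodrigues(np.array(c["R"]))[0],np.array(c["t"],float),K,np.array([c["k1"],0,0,0,0.]))[0].reshape(-1,2)
def save(c,n): cv2.imwrite("pics/"+n,c["img"][:,:,::-1])
E
python3 - <<'E'
from h import *
np.set_printoptions(precision=1,suppress=True)
s=ctrl.sense(); print(s)
for n in ["top","scene"]:
    c=ctrl.capture(n); save(c,n+"0.png"); print(n,-np.array(c["R"]).T@c["t"])
    for q,z in [("board",0),("board_front",0),("heat_sink",12),("jig",0),("stop",18),("lip",22),("flux_tin",0),("tweezers_fine",0),("wick_reel",0),("side_cutters",0)]:
        for r in ctrl.landmark_of(q,c)[:2]: print(q,round(r["score"],2),np.array(r["point"]),onz(r["point"],c,z))
E
```

```text
pics
{'time_s': 0.0, 'joints': array([ 1.1,  0.3,  1.5,  0. ,  1.3, -0.2]), 'dq': array([-0.,  0., -0., -0., -0.,  0.]), 'tau': array([ -0. , -41.2, -26. ,  -0. ,   0. ,  -0. ]), 'eef_pos': array([140.3, 505.6, 230.8]), 'ee_rot': array([-0. ,  0.1,  1. , -0. ]), 'force': array([ 0. ,  0.3, -0.4]), 'wrist_torque': array([-0., -0.,  0.]), 'grip_force': 0.0, 'grip_width': 1.0021443979786528}
top [358.5 -92.1 984.9]
board 0.67 [234.7 220.5] [490.4  20.1   0. ]
board_front 0.69 [223.3 199.9] [535.6  45.6   0. ]
board_front 0.37 [355.5 204.3] [ 525.4 -241.2    0. ]
heat_sink 0.9 [229.4 217.6] [495.   30.1  12. ]
jig 0.75 [234.4 219.1] [493.4  20.8   0. ]
jig 0.71 [357.8 232.1] [ 464.9 -244.5    0. ]
lip 0.8 [356.  207.1] [ 515.7 -238.8   22. ]
flux_tin 0.71 [249.  160.9] [622.8  -9.2   0. ]
tweezers_fine 0.55 [309.2 273.1] [ 377.9 -139.5    0. ]
side_cutters 0.82 [157.9 263.8] [398.2 181.    0. ]
scene [ -29.5   17.7 1051.6]
board 0.55 [233.3 234.8] [489.6  26.6   0. ]
board_front 0.93 [220.3 218.1] [535.5  49.9   0. ]
heat_sink 0.92 [241.1 232.7] [485.9   9.2  12. ]
heat_sink 0.47 [166.  284.6] [392.8 180.   12. ]
jig 0.83 [356.7 223.6] [ 471.  -247.6    0. ]
jig 0.71 [222.1 219. ] [532.6  46.2   0. ]
stop 0.66 [344.9 199.7] [ 525.5 -231.    18. ]
stop 0.51 [239.  183.7] [606.4  -2.9  18. ]
lip 0.72 [353.9 204.6] [ 507.8 -247.1   22. ]
lip 0.23 [356.6 222.9] [ 462.2 -242.2   22. ]
flux_tin 0.88 [238.5 181.3] [624.1  -3.    0. ]
tweezers_fine 0.61 [318.1 269. ] [ 379.1 -140.6    0. ]
wick_reel 0.54 [410.2 257.2] [ 371.4 -343.8    0. ]
```

```bash
python3 - <<'E'
import cv2
a=cv2.imread("pics/top0.png")[130:300,130:440]; cv2.imwrite("pics/top0c.png",cv2.resize(a,None,fx=2.58,fy=2.58,interpolation=cv2.INTER_CUBIC))
E
```

```text
(no output)
```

View pics/top0c.png

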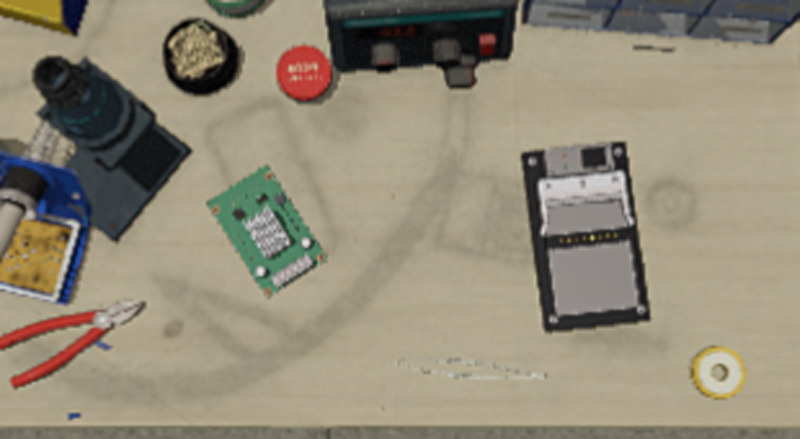

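The crop shows the board at about (267,232), with its bare front edge facing up-left. The jig is at (585,235), lip end up. The flux tin, tweezers, reel and cutters are all clear of both. Next I fit the outlines.

```bash
cat >> h.py <<'E'
from scipy.spatial.transform import Rotation as Ro
def rect(mask,c,z):
    mask=cv2.morphologyEx(mask.astype(np.uint8),cv2.MORPH_CLOSE,np.ones((7,7)))
    n,l,st,_=cv2.connectedComponentsWithStats(mask); i=1+np.argmax(st[1:,4])
    cs=cv2.findContours((l==i).astype(np.uint8),cv2.RETR_EXTERNAL,cv2.CHAIN_APPROX_NONE)[0][0].reshape(-1,2)
    W=np.array([onz(p,c,z)[:2] for p in cs.astype(float)],np.float32)
    return cv2.minAreaRect(W), st[i]
def green(c):
    h=cv2.cvtColor(c["img"],cv2.COLOR_RGB2HSV); return (h[...,0]>60)&(h[...,0]<90)&(h[...,1]>70)&(h[...,2]>40)
def roi(m,c,X,rad):
    p=proj([X,[X[0]+rad,X[1],X[2]]],c); r=np.linalg.norm(p[1]-p[0]); yy,xx=np.mgrid[:420,:560]
    return m&(np.hypot(xx-p[0,0],yy-p[0,1])<r)
def dark(c): return c["img"].max(2)<70
def q2R(q): return Ro.from_quat([q[1],q[2],q[3],q[0]])
def to(p,R):
    s=ctrl.sense(); A=q2R(s["ee_rot"])
    print("t",s["time_s"],"tcp",s["eef_pos"],"shift(tool mm)",A.inv().apply(np.array(p)-s["eef_pos"]),"turn(tool rad)",(A.inv()*R).as_rotvec())
def down(yaw): # tool down, tool x = -(cos,sin)
    x=-np.array([np.cos(yaw),np.sin(yaw),0]); z=np.array([0,0,-1.]); return Ro.from_matrix(np.c_[x,np.cross(z,x),z])
E
python3 - <<'E'
from h import *
np.set_printoptions(precision=3,suppress=True)
for n in ["top","scene"]:
    c=ctrl.capture(n)
    print(n,rect(roi(green(c),c,[490,23,0],70),c,2))
    print(rect(roi(dark(c),c,[470,-245,0],105),c,9))
print(q2R(ctrl.sense()["ee_rot"]).as_matrix())
to([470,10,230],down(np.radians(33)))
E
```

```text
top (((493.21337890625, 23.749427795410156), (94.25975036621094, 58.10612487792969), 33.101043701171875), array([211, 195,  46,  48, 860], dtype=int32))
(((487.8081970214844, -240.55398559570312), (149.36595153808594, 87.0168228149414), 6.170868396759033), array([332, 185,  50,  73, 988], dtype=int32))
scene (((491.5220642089844, 24.06829071044922), (93.1060791015625, 56.81071853637695), 33.99296951293945), array([211, 213,  45,  41, 618], dtype=int32))Traceback (most recent call last):
  File "<stdin>", line 6, in <module>
  File "h.py", line 17, in rect
    n,l,st,_=cv2.connectedComponentsWithStats(mask); i=1+np.argmax(st[1:,4])
                                                         ~~~~~~~~~^^^^^^^^^^
    return _wrapfunc(a, 'argmax', axis=axis, out=out, **kwds)
    return bound(*args, **kwds)
ValueError: attempt to get argmax of an empty sequence
```

```bash
python3 - <<'E'
from h import *
np.set_printoptions(precision=3,suppress=True)
c=ctrl.capture("wrist"); s=ctrl.sense(); A=q2R(s["ee_rot"])
R=np.array(c["R"]);o=-R.T@c["t"]
print("cam in tool",A.inv().apply(o-s["eef_pos"]),"axes rows in tool\n",A.inv().apply(R), c["camera_matrix"],c["k1"])
print(A.as_matrix())
to([470,10,230],down(np.radians(33)))
to([430,-240,230],down(np.radians(6.2)))
E
```

```text
cam in tool [  66.794   -0.456 -143.121] axes rows in tool
 [[-0.     1.     0.001]
 [-0.965 -0.    -0.264]
 [-0.264 -0.001  0.965]] [[377.278   0.    280.871]
 [  0.    377.278 215.017]
 [  0.      0.      1.   ]] -0.0038966129023076225
[[-0.964  0.267 -0.   ]
 [ 0.267  0.964 -0.   ]
 [ 0.    -0.    -1.   ]]
t 1.25 tcp [140.424 505.871 231.295] shift(tool mm) [-450.209 -389.641    1.288] turn(tool rad) [-0.    -0.    -0.847]
t 1.25 tcp [140.424 505.871 231.295] shift(tool mm) [-478.54  -641.231    1.292] turn(tool rad) [-0.    -0.    -0.379]
```

{"name": "send_rows", "arguments": {
  "targets": [
    [-1,-0.02,-0.0255,0,0,0,0],
    [-1,-0.03,-0.038,0,0,0,0],
    [-1,-0.03,-0.038,0,0,0,0],
    [-1,-0.03,-0.038,0,0,0,0],
    [-1,-0.03,-0.038,0,0,0,0],
    [-1,-0.03,-0.038,0,0,0,0],
    [-1,-0.03,-0.038,0,0,0,0],
    [-1,-0.03,-0.038,0,0,0,0],
    [-1,-0.03,-0.038,0,0,0,0],
    [-1,-0.03,-0.038,0,0,0,0]
  ]
}}

```text
time_s: 2.5
eef_pos: [322.0, 72.6, 231.5]
ee_rot: [0.0, 0.135, 0.991, 0.0]
force: [0.3, 0.8, 0.3]
grip_width: 1.003
grip_force: 0.0
```

{"name": "send_rows", "arguments": {
  "targets": [
    [-1,-0.03,-0.038,0,0,0,0],
    [-1,-0.03,-0.038,0,0,0,0],
    [-1,-0.03,-0.038,0,0,0,0],
    [-1,-0.03,-0.038,0,0,0,0],
    [-1,-0.03,-0.038,0,0,0,0],
    [-1,-0.03,-0.038,0,0,0,0],
    [-1,-0.03,-0.038,0,0,0,-0.12],
    [-1,0,0,0,0,0,-0.13],
    [-1,0,0,0,0,0,-0.13],
    [-1,0,0,0,0,0,0]
  ]
}}

```text
time_s: 3.75
eef_pos: [452.8, -238.3, 231.3]
ee_rot: [-0.0, -0.054, 0.999, 0.0]
force: [0.2, 0.4, 0.3]
grip_width: 0.999
grip_force: 0.0
```

```bash
python3 - <<'E'
from h import *
np.set_printoptions(precision=2,suppress=True)
c=ctrl.capture("wrist"); save(c,"w_jig.png"); np.save("wjig.npy",c,allow_pickle=True)
to([453,-240,230],down(np.radians(6.2)))
for q,z in [("jig",0),("stop",18),("lip",22)]:
    for r in ctrl.landmark_of(q,c)[:2]: print(q,round(r["score"],2),np.array(r["point"]),onz(r["point"],c,z))
print(rect(roi(dark(c),c,[488,-240,9],105),c,9))
E
```

```text
t 3.8 tcp [ 452.76 -238.26  231.31] shift(tool mm) [-0.06 -1.75  1.31] turn(tool rad) [ 0.  0. -0.]
jig 0.73 [273.4 197.5] [ 470.24 -244.71    0.  ]
stop 0.55 [271.4 254.2] [ 524.6 -240.8   18. ]
lip 0.94 [276.3 248.8] [ 516.83 -236.6    22.  ]
(((486.8909606933594, -242.2761688232422), (154.03738403320312, 86.427490234375), 6.54764986038208), array([ 228,  138,   91,  149, 4203], dtype=int32))
```

View pics/w_jig.png

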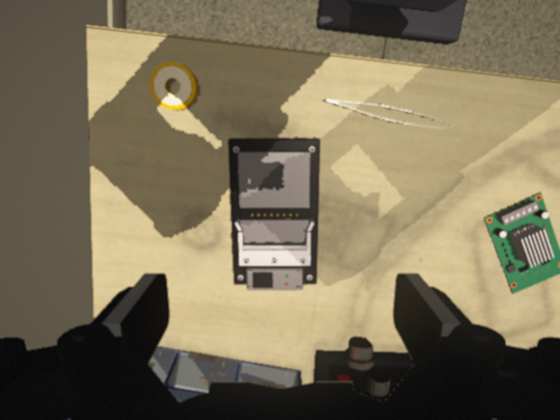

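The wrist view, which is upside down, shows the jig at about (275,210). The pin row is at row 214, the lip at row 250 and the stop side at row 262. I'll refine the jig pose from the bed edges.

```bash
cat >> h.py <<'E'
def prof(c,A,B,n=121):
    t=np.linspace(0,1,n); P=proj(np.array(A)+t[:,None]*(np.array(B)-np.array(A)),c).astype(np.float32)
    g=cv2.GaussianBlur(cv2.cvtColor(c["img"],cv2.COLOR_RGB2GRAY),(3,3),0)
    v=cv2.remap(g,P[None,:,0].copy(),P[None,:,1].copy(),cv2.INTER_CUBIC)[0].astype(float); return t,v
def edge(c,A,B,sgn):  # strongest edge of given sign along A->B
    t,v=prof(c,A,B); d=sgn*np.gradient(cv2.GaussianBlur(v[None],(9,1),2)[0]); i=np.argmax(d); return np.array(A)+t[i]*(np.array(B)-np.array(A)), d[i]
def jigfit(c,o,yaw,it=3):
    for _ in range(it):
        J=lambda x,y:[o[0]+x*np.cos(yaw)-y*np.sin(yaw),o[1]+x*np.sin(yaw)+y*np.cos(yaw),18.]
        L=[edge(c,J(x,40),J(x,28),1)[0] for x in range(-44,10,3)]; Rr=[edge(c,J(x,-40),J(x,-28),1)[0] for x in range(-44,10,3)]
        N=[edge(c,J(-54,y),J(-42,y),1)[0] for y in range(-30,31,4)]
        ang=[];
        def line(P):
            vx,vy,x0,y0=cv2.fitLine(np.array(P)[:,:2].astype(np.float32),cv2.DIST_HUBER,0,.01,.01).ravel(); return np.array([vx,vy]),np.array([x0,y0])
        dl,pl=line(L);dr,pr=line(Rr);dn,pn=line(N)
        dl*=np.sign(dl[0]);dr*=np.sign(dr[0]); d=(dl+dr)/2; d/=np.linalg.norm(d); n=np.array([-d[1],d[0]])
        yaw=np.arctan2(d[1],d[0]); ymid=((pl@n)+(pr@n))/2; w=(pl-pr)@n; o=d*(pn@d+48)+n*ymid
    return o,np.degrees(yaw),w,np.degrees([np.arctan2(*dl[::-1]),np.arctan2(*dr[::-1]),np.arctan2(dn[1],dn[0])])
E
python3 - <<'E'
from h import *
np.set_printoptions(precision=2,suppress=True)
c=np.load("wjig.npy",allow_pickle=True).item()
print(jigfit(c,np.array([471,-244.]),np.radians(6.5)))
print(rect(roi(green(c),c,[493,24,2],70),c,2)[0])
to([455,0,231],down(np.radians(33.3)))
E
```

```text
(array([ 470.4 , -243.79], dtype=float32), np.float32(6.59269), np.float32(67.741745), array([  6.83,   6.35, -84.31], dtype=float32))
((490.86407470703125, 24.200084686279297), (94.64212799072266, 61.42625045776367), 32.92757034301758)
t 3.95 tcp [ 452.76 -238.2   231.38] shift(tool mm) [-27.81 236.58   0.35] turn(tool rad) [-0.    0.   -0.47]
```

{"name": "send_rows", "arguments": {
  "targets": [
    [-1,-0.0106,0.0424,0,0,0,0],
    [-1,-0.0106,0.0424,0,0,0,0],
    [-1,-0.0106,0.0424,0,0,0,0],
    [-1,-0.0106,0.0424,0,0,0,0],
    [-1,-0.0106,0.0424,0,0,0,0],
    [-1,-0.0106,0.0424,0,0,0,0],
    [-1,0,0,0.03,0,0,-0.157],
    [-1,0,0,0.04,0,0,-0.157],
    [-1,0,0,0.04,0,0,-0.157],
    [-1,0,0,0,0,0,0]
  ]
}}

```text
time_s: 5.2
eef_pos: [486.9, 21.8, 119.6]
ee_rot: [-0.002, -0.285, 0.959, 0.001]
force: [0.1, 0.8, 0.4]
grip_width: 1.0
grip_force: 0.0
```

```bash
python3 - <<'E'
from h import *
np.set_printoptions(precision=2,suppress=True)
c=ctrl.capture("wrist"); save(c,"w_b.png")
r=rect(roi(green(c),c,[492,24,2],75),c,2); print(r)
for q,z in [("board",0),("board_front",0),("heat_sink",12)]:
    for k in ctrl.landmark_of(q,c)[:2]: print(q,round(k["score"],2),np.array(k["point"]),onz(k["point"],c,z))
a=np.radians(r[0][2]); b=r[0][0]-4*np.array([np.cos(a),np.sin(a)])
to([*b,120],down(a))
print(q2R(ctrl.sense()["ee_rot"]).as_matrix())
E
```

```text
(((491.4378662109375, 23.199867248535156), (94.17864990234375, 58.723663330078125), 32.99258041381836), array([ 237,  150,   84,  128, 6228], dtype=int32))
board 0.96 [279.2 217.7] [492.62  24.18   0.  ]
board 0.55 [156.  329.8] [621.99  -7.16   0.  ]
board_front 0.91 [275.2 278.2] [534.05  47.51   0.  ]
board_front 0.17 [157.1 327.7] [619.88  -7.31   0.  ]
heat_sink 0.18 [521.3 232.8] [406.57 170.58  12.  ]
t 5.4 tcp [489.21  21.35 123.07] shift(tool mm) [1.13 0.35 3.07] turn(tool rad) [-0.  0.  0.]
[[-0.84 -0.55  0.  ]
 [-0.55  0.84 -0.  ]
 [-0.   -0.   -1.  ]]
```

View pics/w_b.png

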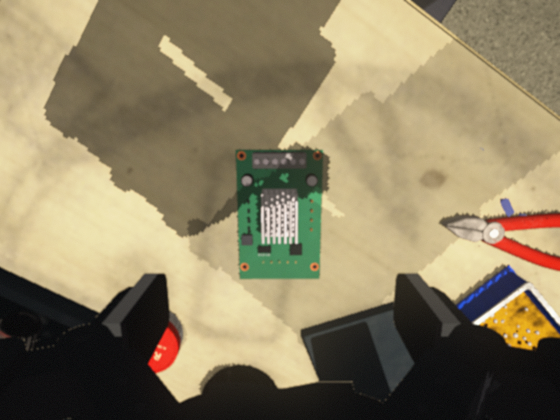

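The wrist view shows the board aligned and centred between the fingers. The front edge is at row 278 and the heat sink at about (279,218), with a small chip at (247,238) to stay clear of. I'll descend in two steps.

{"name": "send_rows", "arguments": {
  "targets": [
    [-1,0.001,0,0.01,0,0,0],
    [-1,0.001,0,0.02,0,0,0],
    [-1,0.001,0,0.02,0,0,0],
    [-1,0,0,0.02,0,0,0],
    [-1,0,0,0.015,0,0,0],
    [-1,0,0,0.005,0,0,0],
    [-1,0,0,0,0,0,0],
    [-1,0,0,0,0,0,0],
    [-1,0,0,0,0,0,0],
    [-1,0,0,0,0,0,0]
  ]
}}

```text
time_s: 6.65
eef_pos: [485.9, 19.9, 31.5]
ee_rot: [0.0, -0.286, 0.958, -0.0]
force: [0.1, -0.7, 0.1]
grip_width: 0.998
grip_force: 0.0
```

```bash
python3 - <<'E'
from h import *
np.set_printoptions(precision=2,suppress=True)
c=ctrl.capture("wrist")
r=rect(roi(green(c),c,[492,24,2],75),c,2); print(r)
a=np.radians(33); b=np.array([491.5,23.3])-6*np.array([np.cos(a),np.sin(a)])
to([*b,5],down(a))
E
```

```text
(((491.71307373046875, 23.29990005493164), (94.75316619873047, 59.27415084838867), 33.221744537353516), array([  218,   172,   126,   180, 13346], dtype=int32))
t 6.7 tcp [485.86  19.87  31.5 ] shift(tool mm) [-0.59 -0.19 26.5 ] turn(tool rad) [-0.  0.  0.]
```

{"name": "send_rows", "arguments": {
  "targets": [
    [-1,0,0,0.01,0,0,0],
    [-1,0,0,0.01,0,0,0],
    [-1,0,0,0.0065,0,0,0],
    [-1,0,0,0,0,0,0],
    [1,0,0,0,0,0,0],
    [1,0,0,0,0,0,0],
    [1,0,0,0,0,0,0],
    [1,0,0,0,0,0,0],
    [1,0,0,0,0,0,0],
    [1,0,0,0,0,0,0]
  ],
  "squeeze": 60
}}

```text
time_s: 7.95
eef_pos: [486.0, 19.9, 5.2]
ee_rot: [0.0, -0.286, 0.958, -0.0]
force: [-1.3, 0.4, 5.7]
grip_width: 0.269
grip_force: 59.7
```

{"name": "send_rows", "arguments": {
  "targets": [
    [1,0,0,-0.005,0,0,0],
    [1,0,0,-0.015,0,0,0],
    [1,0,0,-0.03,0,0,0],
    [1,0,0,-0.03,0,0,0],
    [1,0,0,-0.03,0,0,0],
    [1,0,0,-0.02,0,0,0],
    [1,0,0,0,0,0,0],
    [1,0,0,0,0,0,0],
    [1,0,0,0,0,0,0],
    [1,0,0,0,0,0,0]
  ]
}}

```text
time_s: 9.2
eef_pos: [485.5, 19.9, 134.3]
ee_rot: [-0.0, -0.286, 0.958, 0.0]
force: [0.4, -0.3, -1.3]
grip_width: 0.264
grip_force: 59.0
```

```bash
cat >> h.py <<'E'
JO=np.array([470.4,-243.8]); JY=np.radians(6.3)
F=np.array([-54.,0,5])   # board_front in tool frame
def jigR(): return Ro.from_euler("z",JY)
STOP=lambda: np.r_[JO+52*np.array([np.cos(JY),np.sin(JY)]),18.]
def pose(xf,yf,zf,th):
    R=jigR()*Ro.from_euler("y",th)*Ro.from_matrix(np.diag([-1.,1,-1]))
    return STOP()+jigR().apply([xf,yf,zf])-R.apply(F), R
def front():
    s=ctrl.sense(); A=q2R(s["ee_rot"]); X=s["eef_pos"]+A.apply(F); return jigR().inv().apply(X-STOP())
E
python3 - <<'E'
from h import *
np.set_printoptions(precision=3,suppress=True)
c=ctrl.capture("wrist"); save(c,"w_held.png")
s=ctrl.sense();A=q2R(s["ee_rot"]); print(s["force"],s["grip_width"])
for k in [rect(green(c),c,s["eef_pos"][2]-3)]:
    print(k); ctr=np.r_[k[0][0],s["eef_pos"][2]-3]; print("board centre (top) in tool",A.inv().apply(ctr-s["eef_pos"]))
for q in ["board_front","heat_sink"]:
    for k in ctrl.landmark_of(q,c)[:1]:
        X=onz(k["point"],c,s["eef_pos"][2]-5+12*(q=="heat_sink")); print(q,k["score"],A.inv().apply(X-s["eef_pos"]))
to(*pose(-50,0,50,0.21))
E
```

```text
[-1.032  0.214 -1.22 ] 0.263627927079292
(((468.67218017578125, 8.459217071533203), (40.844139099121094, 59.024803161621094), 33.191749572753906), array([ 206,  182,  150,   97, 6063], dtype=int32))
board centre (top) in tool [20.415 -0.299  3.012]
board_front 0.69 [-54.508  -0.3     4.966]
heat_sink 0.88 [-3.115  0.412 -7.002]
t 9.35 tcp [485.687  19.886 134.564] shift(tool mm) [ 201.685 -189.621   50.429] turn(tool rad) [-0.049  0.206  0.469]
```

View pics/w_held.png

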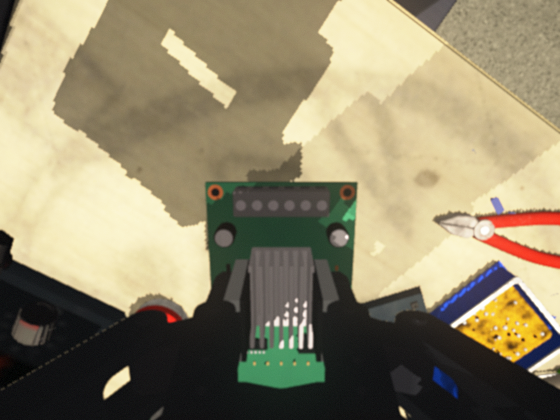

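The board is held level. Its rear edge is at row 183 and the front edge at about row 383 between the fingers. Now I carry it towards the jig.

{"name": "send_rows", "arguments": {
  "targets": [
    [1,0.018,-0.017,0,0,0,0],
    [1,0.03,-0.028,0,0,0,0],
    [1,0.036,-0.034,0,0,0,0],
    [1,0.036,-0.034,0,0,0,0],
    [1,0.036,-0.034,0,0,0,0],
    [1,0.028,-0.026,0,0,0,0],
    [1,0.018,-0.017,0,0,0,0.12],
    [1,0,0,0,0,0,0.17],
    [1,0,0,0,0,0,0.12],
    [1,0,0,0,0,0,0.059]
  ]
}}

```text
time_s: 10.6
eef_pos: [421.0, -249.7, 134.7]
ee_rot: [-0.0, -0.054, 0.999, -0.0]
force: [-0.2, -0.3, -1.8]
grip_width: 0.27
grip_force: 59.0
```

```bash
sed -i 's/^F=.*/F=np.array([-54.5,-0.2,5])/' h.py; python3 - <<'E'
from h import *
np.set_printoptions(precision=3,suppress=True)
for n in ["wrist","top"]:
    c=ctrl.capture(n); save(c,"st_%s.png"%n)
to(*pose(-50,0,50,0.21)); print(front())
E
```

```text
t 10.7 tcp [ 421.072 -249.597  134.714] shift(tool mm) [ 0.578  0.552 50.463] turn(tool rad) [-0.     0.21   0.001]
[-47.168  -0.519 111.698]
```

{"name": "send_rows", "arguments": {
  "targets": [
    [1,0.0006,0.0006,0.006,0,0,0],
    [1,0,0,0.012,0,0,0],
    [1,0,0,0.014,0,0,0],
    [1,0,0,0.012,0,0,0],
    [1,0,0,0.006,0,0,0],
    [1,0,0,0,0,0.07,0],
    [1,0,0,0,0,0.08,0],
    [1,0,0,0,0,0.06,0],
    [1,0,0,0,0,0,0],
    [1,0,0,0,0,0,0]
  ]
}}

```text
time_s: 11.95
eef_pos: [420.3, -249.1, 84.7]
ee_rot: [-0.104, -0.055, 0.993, -0.006]
force: [0.4, -0.6, -1.1]
grip_width: 0.265
grip_force: 59.0
```

```bash
python3 - <<'E'
from h import *
np.set_printoptions(precision=3,suppress=True)
ims=[]
for n in ["wrist","scene"]:
    c=ctrl.capture(n); im=c["img"][:,:,::-1]
    if n=="scene": im=cv2.resize(im[160:265,290:430],(560,420),interpolation=cv2.INTER_CUBIC)
    else: im=im
    ims.append(im)
    if n=="wrist": print(proj(np.array([STOP()+jigR().apply(v) for v in [[-5,30,8],[-5,-30,8],[0,0,8]]]),c))
cv2.imwrite("pics/stage.png",cv2.resize(np.hstack(ims),(800,300)))
to(*pose(-36,0,8,0.21)); print(front(), ctrl.sense()["force"])
E
```

```text
[[332.711 422.215]
 [229.905 422.125]
 [281.299 430.438]]
t 12.05 tcp [ 420.231 -249.158   84.896] shift(tool mm) [-22.747   0.021  38.763] turn(tool rad) [-0.     0.001  0.001]
[-50.183   0.008  50.677] [ 0.117 -0.158 -1.509]
```

View pics/stage.png

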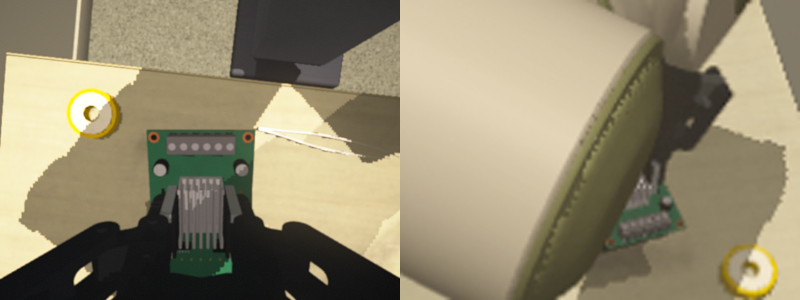

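The wrist view shows the board held straight, with the reel and tweezers clear of it. The scene view is blocked by the arm. I go in low, in small steps, watching the force.

{"name": "send_rows", "arguments": {
  "targets": [
    [1,-0.003,0,0.005,0,0,0],
    [1,-0.0055,0,0.0095,0,0,0],
    [1,-0.006,0,0.0105,0,0,0],
    [1,-0.005,0,0.0085,0,0,0],
    [1,-0.0032,0,0.0053,0,0,0],
    [1,0,0,0,0,0,0],
    [1,0,0,0,0,0,0],
    [1,0,0,0,0,0,0],
    [1,0,0,0,0,0,0],
    [1,0,0,0,0,0,0]
  ]
}}

```text
time_s: 13.3
eef_pos: [434.4, -247.6, 42.2]
ee_rot: [-0.105, -0.055, 0.993, -0.006]
force: [-0.4, -0.6, -1.6]
grip_width: 0.266
grip_force: 59.0
```

```bash
python3 - <<'E'
from h import *
np.set_printoptions(precision=3,suppress=True)
c=ctrl.capture("top"); save(c,"st_top2.png"); cv2.imwrite("pics/st_top2c.png",cv2.resize(c["img"][170:270,310:410,::-1],(600,600),interpolation=cv2.INTER_CUBIC))
to(*pose(-16,0,1,0.21)); print(front(), jigR().inv().apply(ctrl.sense()["force"]))
E
```

```text
t 13.35 tcp [ 434.459 -247.555   42.2  ] shift(tool mm) [-20.888  -0.03    2.65 ] turn(tool rad) [-0.001 -0.     0.001]
[-35.878   0.059   7.942] [-0.157 -0.7   -1.615]
```

View pics/st_top2c.png

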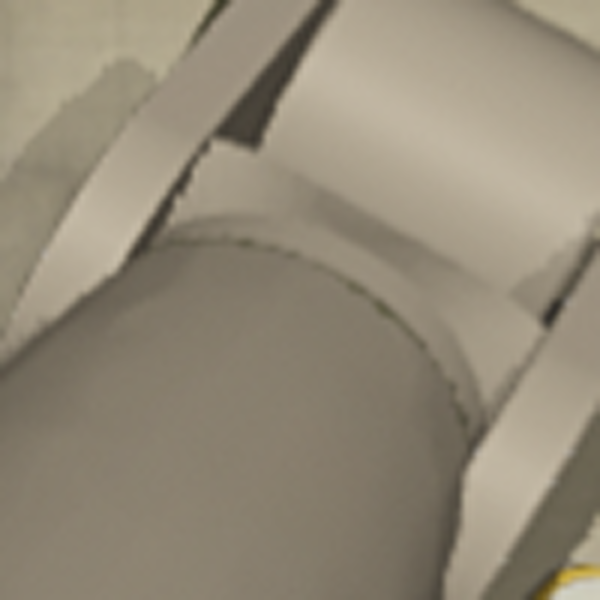

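The top view is fully blocked by the arm, so I continue by pose and force.

{"name": "send_rows", "arguments": {
  "targets": [
    [1,-0.002,0,0.0003,0,0,0],
    [1,-0.0027,0,0.0003,0,0,0],
    [1,-0.0027,0,0.0004,0,0,0],
    [1,-0.0027,0,0.0003,0,0,0],
    [1,-0.0027,0,0.0004,0,0,0],
    [1,-0.0027,0,0.0003,0,0,0],
    [1,-0.0027,0,0.0004,0,0,0],
    [1,-0.0027,0,0.0003,0,0,0],
    [1,0,0,0,0,0,0],
    [1,0,0,0,0,0,0]
  ]
}}

```text
time_s: 14.6
eef_pos: [454.2, -245.3, 35.1]
ee_rot: [-0.105, -0.055, 0.993, -0.006]
force: [-0.4, -0.3, -1.9]
grip_width: 0.267
grip_force: 59.0
```

```bash
python3 - <<'E'
from h import *
np.set_printoptions(precision=3,suppress=True)
to(*pose(-4,0,0.7,0.21)); s=ctrl.sense(); print(front(), jigR().inv().apply(s["force"]),jigR().inv().apply(s["wrist_torque"]))
E
```

```text
t 14.6 tcp [ 454.157 -245.347   35.129] shift(tool mm) [-11.826  -0.057  -2.342] turn(tool rad) [-0.    -0.     0.001]
[-16.058   0.092   0.865] [-0.399 -0.251 -1.937] [ 0.045 -0.111  0.041]
```

{"name": "send_rows", "arguments": {
  "targets": [
    [1,-0.0015,0,-0.0003,0,0,0],
    [1,-0.0015,0,-0.0003,0,0,0],
    [1,-0.0015,0,-0.0003,0,0,0],
    [1,-0.0015,0,-0.0003,0,0,0],
    [1,-0.0015,0,-0.0003,0,0,0],
    [1,-0.0015,0,-0.0003,0,0,0],
    [1,-0.0014,0,-0.0003,0,0,0],
    [1,-0.0014,0,-0.0003,0,0,0],
    [1,0,0,0,0,0,0],
    [1,0,0,0,0,0,0]
  ]
}}

```text
time_s: 15.85
eef_pos: [466.1, -244.0, 35.0]
ee_rot: [-0.105, -0.055, 0.993, -0.006]
force: [0.2, -0.6, -1.0]
grip_width: 0.264
grip_force: 59.0
```

```bash
python3 - <<'E'
from h import *
np.set_printoptions(precision=3,suppress=True)
to(*pose(0,0,0.5,0.21)); s=ctrl.sense(); print(front(), jigR().inv().apply(s["force"]),jigR().inv().apply(s["wrist_torque"]))
E
```

```text
t 15.85 tcp [ 466.114 -244.012   34.999] shift(tool mm) [-3.986 -0.064 -0.597] turn(tool rad) [-0.    -0.     0.001]
[-4.027  0.106  0.734] [ 0.123 -0.576 -1.007] [-0.031 -0.184  0.007]
```

{"name": "send_rows", "arguments": {
  "targets": [
    [1,-0.0006,0,-0.0001,0,0,0],
    [1,-0.0006,0,-0.0001,0,0,0],
    [1,-0.0006,0,-0.0001,0,0,0],
    [1,-0.0006,0,-0.0001,0,0,0],
    [1,-0.0006,0,-0.0001,0,0,0],
    [1,0,0,0,0,0,0],
    [1,0,0,0,0,0,0],
    [1,0,0,0,0,0,0],
    [1,0,0,0,0,0,0],
    [1,0,0,0,0,0,0]
  ]
}}

```text
time_s: 17.1
eef_pos: [469.2, -243.7, 34.9]
ee_rot: [-0.105, -0.055, 0.993, -0.006]
force: [0.5, -0.2, -0.9]
grip_width: 0.259
grip_force: 59.0
```

```bash
cat > m.py <<'E'
from h import *
np.set_printoptions(precision=3,suppress=True)
s=ctrl.sense(); print(s["time_s"],front(), "F",jigR().inv().apply(s["force"]),"T",jigR().inv().apply(s["wrist_torque"]), "rpy in jig",(jigR().inv()*q2R(s["ee_rot"])*Ro.from_matrix(np.diag([-1.,1,-1]))).as_euler("xyz"),s["eef_pos"])
E
python3 m.py
```

```text
17.1 [-0.945  0.132  0.59 ] F [ 0.479 -0.245 -0.869] T [-0.012 -0.158  0.006] rpy in jig [-0.     0.21   0.001] [ 469.174 -243.65    34.854]
```

No contact yet; I'll go on in 0.3 mm steps.

{"name": "send_rows", "arguments": {
  "targets": [
    [1,-0.0003,0,-0.0001,0,0,0],
    [1,-0.0003,0,0,0,0,0],
    [1,-0.0003,0,-0.0001,0,0,0],
    [1,-0.0003,0,0,0,0,0],
    [1,-0.0003,0,-0.0001,0,0,0],
    [1,-0.0003,0,0,0,0,0],
    [1,0,0,0,0,0,0],
    [1,0,0,0,0,0,0],
    [1,0,0,0,0,0,0],
    [1,0,0,0,0,0,0]
  ]
}}

```text
time_s: 18.35
eef_pos: [469.5, -243.6, 34.9]
ee_rot: [-0.107, -0.055, 0.993, -0.006]
force: [-10.4, -1.9, 4.0]
grip_width: 0.263
grip_force: 59.4
```

```bash
python3 m.py
```

```text
18.35 [-0.726  0.161  0.445] F [-10.524  -0.796   3.974] T [-0.116  1.735 -0.051] rpy in jig [0.001 0.214 0.001] [ 469.456 -243.604   34.919]
```

Contact with the stop came at about the expected place, at roughly 10 N, with the front edge low and the back still raised. Next I pivot the board down about its front edge.

{"name": "send_rows", "arguments": {
  "targets": [
    [1,0.0002,0,0.0012,0,-0.021,0],
    [1,0.0002,0,0.0012,0,-0.021,0],
    [1,0.0001,0,0.0012,0,-0.021,0],
    [1,0.0001,0,0.0012,0,-0.021,0],
    [1,0.0001,0,0.0012,0,-0.021,0],
    [1,0.0001,0,0.0012,0,-0.021,0],
    [1,0,0,0,0,0,0],
    [1,0,0,0,0,0,0],
    [1,0,0,0,0,0,0],
    [1,0,0,0,0,0,0]
  ]
}}

```text
time_s: 19.6
eef_pos: [467.9, -243.8, 28.1]
ee_rot: [-0.043, -0.056, 0.998, -0.002]
force: [-9.5, -1.1, 5.2]
grip_width: 0.265
grip_force: 59.8
```

```bash
python3 m.py
```

```text
19.6 [-0.591  0.149  0.354] F [-9.582 -0.002  5.162] T [-0.007  1.598  0.012] rpy in jig [0.    0.087 0.001] [ 467.934 -243.792   28.075]
```

{"name": "send_rows", "arguments": {
  "targets": [
    [1,0.0001,0,0.0012,0,-0.021,0],
    [1,0.0001,0,0.0012,0,-0.021,0],
    [1,0.0001,0,0.0012,0,-0.021,0],
    [1,0.0001,0,0.0012,0,-0.021,0],
    [1,0,0,0.0003,0,0,0],
    [1,0,0,0.0003,0,0,0],
    [1,0,0,0,0,0,0],
    [1,0,0,0,0,0,0],
    [1,0,0,0,0,0,0],
    [1,0,0,0,0,0,0]
  ]
}}

```text
time_s: 20.85
eef_pos: [467.4, -243.9, 23.2]
ee_rot: [-0.001, -0.056, 0.998, 0.0]
force: [-11.9, -0.5, 12.5]
grip_width: 0.263
grip_force: 60.9
```

```bash
python3 m.py
```

```text
20.85 [-0.516  0.107  0.069] F [-11.898   0.76   12.479] T [ 0.29  1.97 -0.04] rpy in jig [0.    0.003 0.001] [ 467.39  -243.899   23.214]
```

{"name": "send_rows", "arguments": {
  "targets": [
    [1,0,0,0.0003,0,0,0],
    [1,0,0,0.0003,0,0,0],
    [1,0,0,0.0003,0,0,0],
    [1,0,0,0.0003,0,0,0],
    [1,0,0,0.0003,0,0,0],
    [1,0,0,0.0003,0,0,0],
    [1,0,0,0,0,0,0],
    [1,0,0,0,0,0,0],
    [1,0,0,0,0,0,0],
    [1,0,0,0,0,0,0]
  ]
}}

```text
time_s: 22.1
eef_pos: [467.4, -243.9, 23.1]
ee_rot: [-0.001, -0.056, 0.998, -0.0]
force: [-18.9, 4.0, 32.2]
grip_width: 0.26
grip_force: 63.4
```

```bash
python3 m.py; python3 - <<'E'
from h import *
np.set_printoptions(precision=3,suppress=True)
c=ctrl.capture("wrist"); save(c,"w_end.png"); s=ctrl.sense(); A=q2R(s["ee_rot"])
for z in [20]:
    k=rect(green(c),c,z); b=cv2.boxPoints(k[0]); print(k[0], A.inv().apply(np.c_[b,np.full(4,z)]-s["eef_pos"]))
E
```

```text
22.1 [-0.47   0.088 -0.006] F [-18.307   6.074  32.157] T [ 1.151  3.013 -0.097] rpy in jig [-0.     0.003  0.002] [ 467.44  -243.93    23.136]
((448.90301513671875, -246.45416259765625), (43.659324645996094, 59.75093460083008), 6.3855414390563965) [[ 40.501  29.418   3.226]
 [ 40.513 -30.333   3.227]
 [ -3.146 -30.341   3.11 ]
 [ -3.158  29.41    3.109]]
```

View pics/w_end.png

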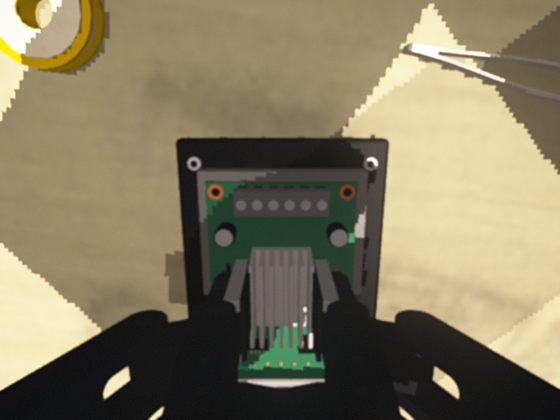

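The board sits squarely on the bed: board edges at columns 205–357, bed edges at about 197–366. It is level, its front is at the lip (row 383), and the bed is taking about 32 N at bed height. I'm handing it in while holding it there.

```bash
python3 -c "
from rig import ctrl
print(ctrl.finish_job())"
```

```text
the job is handed in; nothing more can be done
None
```

The board is tucked under the lip against the back stop, pressed flat on the bed and still held there by the gripper. The job is handed in, but no verdict came back; pin depression wasn't measured directly, only inferred from the TCP being at bed height with about 32 N of downward push.

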